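# Stack the last pouch cell

### The arm

A 6-joint arm with a two-finger parallel gripper is mounted at the origin on the work surface. World frame = base frame: x ahead of the robot, y to its left, z up, the work surface at z = 0. Lengths are in m, angles in rad, forces in N, time in s.
With the tool pointing down it reaches from about 0.325 to 0.775 m from the base axis. Payload 9.3 kg.
Tool frame: the origin (TCP) lies between the finger pads, 19 mm behind the fingertips; this is the grasp point; z points along the fingers, y is the line along which they close (so a half turn about z gives the same grasp; the last joint's range is limited). The gripper opens to 85 mm and grips with 20 to 120 N. Pads are 22 mm wide; open, the fingers measure 114 mm over their backs; the gripper's body (76 mm by 85 mm) begins 54 mm behind the grasp point. The pads swing forward as they close: fully open they stand 13 mm farther back than shut.
Start: joints at [-1.259, 0.259, 0.021, 1.334, 0, 1.418], TCP at [0.247, -0.492, 0.25] pointing down, gripper open.
Joint ranges: [-3.04, 3.04], [-0.91, 1.82], [-1.04, 1.36], [-1.92, 1.95], [-1.52, 1.45], [-3.14, 3.14]. Speed limits (rad/s): [2.22, 2.22, 2.79, 3.14, 3.14, 3.14].

### API

Orientations are given as [roll, pitch, yaw] about the fixed x, y, z axes, in that order (R = Rz(yaw) Ry(pitch) Rx(roll)).
In Python, from workcell import bot, imaging gives the robot as it stands.
- The arm moves only by the tool carry_out, never from a script. Its argument "increments" is one flat list of numbers, 5 for each row, row after row: the opening, from 0 (shut) to 1 (fully open), then the shift along the tool's x, y, z in units of 50 mm (1.0 is 50 mm), then the turn about the tool's z in units of 10 degrees (1.0 is 10 degrees). In form: [claw, x, y, z, turn, claw, x, y, z, turn, ...]. A call has 1 to 10 rows; each row is the pose to reach, as a shift and turn from the pose commanded when the call began, along the tool's axes at that moment; what a row does not reach only later rows make up. A row lasts 1/8 s, in which the tool goes at most 62.5 mm and 10.7 degrees, less where a joint would pass 70% of its speed; a pose out of reach is approached as far as the arm can. A call with a gripper value outside its range is refused whole. The fingers move at their own pace and stop on an object; the grip force is fixed at half the most. Time passes only in rows, so rows that repeat a pose let the fingers close. It gives the time, the measured TCP pose, the force, the opening and the grip force at its end, in the units of the state.
- bot.observe(): the state, without advancing time (a new reading comes with each control period).
- imaging.snapshot(name): name is "scene" or "top" or "wrist"; returns a dict with "color" (400x640x3 uint8, red, green, blue), "z_map" (400x640 float32, m along the optical axis (not along the pixel's ray), 0 where there is no reading), "fx", "fy", "cx", "cy" (pixels), "view" (4x4, takes a point from world to camera coordinates); the wrist camera has in their place "hand_eye" (4x4, takes a point from camera to tool coordinates, whose origin is the TCP and whose axes are the flange's). Camera axes: x right, y down, z forward; pixel columns grow to the right and rows downward; lengths in m; the calibration is good to about 2 mm. A picture is of the moment at which its call begins: read the wrist's pose just before it.
- bot.sign_off(): hands the job in; it is judged then, once.
The state is a dict: "time_s": time; "qpos": joint angles; "qvel": joint speeds; "joint_torque": joint torques, N m; "position": TCP position; "tool_rot": TCP orientation; "contact_force": force on the tool from outside, world axes, zero at the start; "ft_torque": the same for the moment, N m; "gripper_width": finger opening in m; "grasp_force": force on a finger pad.
Only numpy, scipy, OpenCV 4.12 (cv2) and the standard library are available. Lean on these libraries where they do the work, as an engineer would, in place of code of your own. Each camera call takes 0.05 s, during which the arm holds its last target. There are 200 camera calls.

### The job

Lift the battery cell off the wire rest, stand it on its long edge in the aluminium stacking fixture beside the two cells already there, in line with them and its tabs on the same side as theirs, and let go of it. Then slide the fixture's pressure plate up to it until the three cells stand snug between the plates. Pouch cells are delicate: grip and press them lightly, never with more than about 35 N, set the cell down without dropping it, and leave the rest of the bench undisturbed.

Things in the scene. Friction and masses are not known exactly. Their poses are not given: they have to be found in the camera images.
- cell: Loose pouch cell: flat silver slab 10 thick (x) x 100 long (y) x 70 mm high (z), 0.11 to 0.18 kg; amber tape and two thin tabs at its +y end. Origin: middle of the long edge it stands on; z runs up its face. At first that edge is 34 mm above the bench and the cell leans 0.6 rad from vertical, top towards the robot. Delicate: no more than about 35 N of grip (per finger) or pressing.
- cell_top (a point): Middle of the loose cell's upper long edge, 70 mm up its z from the origin. The place to pinch it: across the 10 mm thickness (its x), fingers parallel to its faces, TCP 10 to 20 mm below this edge.
- cell_tabs (a point): The loose cell's tab end: 63 mm along its +y from the middle, 35 mm up. The tabs reach 70 mm from the middle and touch nothing.
- rest: Wire rest like a plate easel, 6 mm steel rod, fixed; 136 (x) x 78 (y) x 75 mm high. Origin on the bench under its middle; the cell's lower edge sits at x +20, z 34 mm. Two sloping rods at y +-36 mm back the cell up to 50 mm of its height; between and above them both faces are free. A 7 mm lip on the far side (+x) holds the lower edge: lift the cell out along its own slope.
- fixture: Stacking fixture, fixed: aluminium base 240 (x) x 156 (y) x 10 mm. Origin at bench level under its middle; cells stand on the base, z = 10 mm, faces square to x. Sprung end plate (110 wide, 64 mm above the bench) with its face at x +75 mm gives 6 mm at 2.5 N per mm. Row of two cells at x 55 to 75 mm; the loose cell ends at x 50, y 0. 8 mm guide rods at y +-63, z 32 mm.
- row_cell_near: The nearer of the two stacked cells, same size and axes as the loose one, standing loose on its long edge; origin in the middle of that edge, tabs to +y. It stands at about x 59.5 mm in the fixture.
- row_cell_far: The other stacked cell, against the end plate, same size and axes; at about x 69.7 mm in the fixture.
- pressure_plate (a joint): Travel of the pressure plate along the fixture's +x, m, 0 to 0.118: its face is at fixture x = value - 0.065. It starts at 0 to 0.030; the cells are snug at about 0.110. It slides stiffly (about 6 N, steady) and stays where it is left.
- plate_face (a point): Middle of the pressure plate's front face (towards the cells), 45 mm above the bench. The plate is 8 thick (x) x 142 wide (y), from 11 to 61 mm above the bench.
- plate_grip (a point): Top of the black grip block behind the plate, 15 mm behind the plate's face, 96 mm above the bench. The block is 14 (x) x 30 (y) mm, from 36 to 96 mm above the bench; pinch it across its 30 mm width or push it along +x from behind (rear side 22 mm behind the plate's face).
- flux_bottle: Bystander: clear squeeze bottle with a white nozzle, 34 dia. x 92 mm; origin under its middle. Leave it alone.
- tape_roll: Bystander: roll of amber tape, 60 dia. x 20 mm; origin under its middle. Leave it alone.
- solder_spool: Bystander: small solder spool, 54 dia. x 32 mm; origin under its middle. Leave it alone.
- screwdriver: Bystander: screwdriver, 160 mm long, lying; origin under its middle. Leave it alone.
- caliper: Bystander: digital caliper, 200 mm long, lying; origin under its middle. Leave it alone.
- battery_shell: Bystander: empty black battery shell, open box 118 x 78 x 34 mm; origin under its middle. Leave it alone.
- multimeter: Bystander: multimeter lying on its back, 150 x 76 x 34 mm; origin under its middle. Leave it alone.
Mind the look-alikes: they are no part of the job. What is shaped like the row_cell_near but blue or purple is not meant.

How it is judged:
On the way, in this order (a step that is already met when the one before it is completed fails the run):
1. the cell is lifted clear of the wire rest (distance between cell and rest above 0.09 m), for 0.1 s.
2. the cell stands upright on its long edge on the fixture's base, between the stacked cells and the pressure plate, and is let go (angle between cell's own z axis and vertical below 0.1 rad and z of cell in the frame of fixture between 0.006 and 0.014 m and x of cell in the frame of fixture between -0.06 and 0.058 m and y of cell in the frame of fixture between -0.02 and 0.02 m and contact force between the fingers and cell below 0.2 N and linear speed of cell below 0.02 m/s), for 0.2 s.
At the end, for the whole second after the job is handed in: All three cells stand upright (4 deg) on the fixture's base, square to it, the loose one in front of the row, centred to 10 mm, tabs to the fixture's +y side; the pressure plate's face is within 3 mm of its snug place (fixture x over 42 mm); all at rest, released (angle between each of cell, row_cell_near, row_cell_far's own z axis and vertical below 0.07 rad and angle between the x axis of cell and the x axis of fixture, either way round below 0.07 rad and z of cell in the frame of fixture between 0.007 and 0.013 m and x of cell in the frame of fixture between 0.0465 and 0.0565 m and y of cell in the frame of fixture between -0.01 and 0.01 m and y of cell_tabs in the frame of fixture above 0.03 m and x of plate_face in the frame of fixture above 0.042 m and z of row_cell_near in the frame of fixture between 0.007 and 0.013 m and y of row_cell_near in the frame of fixture between -0.012 and 0.012 m and z of row_cell_far in the frame of fixture between 0.007 and 0.013 m and y of row_cell_far in the frame of fixture between -0.012 and 0.012 m and linear speed of cell below 0.01 m/s and angular speed of cell below 0.1 rad/s); the robot touches nothing.
It fails at once if a cell gripped or pressed by the fingers with more than 45 N a finger (90 N in all) (contact force between the fingers and cell above 90 N or contact force between the fingers and row_cell_near above 90 N or contact force between the fingers and row_cell_far above 90 N).
It fails at once if a cell pressed or knocked against the fixture, the rest or another cell with more than 50 N (contact force between any of cell, row_cell_near, row_cell_far and fixture above 50 N or contact force between cell and rest above 50 N or contact force between cell and row_cell_near above 50 N or contact force between any of cell, row_cell_near and row_cell_far above 50 N).
It fails at once if the cell let go more than 6 mm above the fixture's base, away from the rest (contact force between the fingers and cell below 0.05 N and distance between cell and rest above 0.09 m and z of cell in the frame of fixture above 0.016 m).
It fails at once if a cell tipped over in the fixture or dropped on the bench (angle between any of row_cell_near, row_cell_far's own z axis and vertical above 0.4 rad or angle between cell's own z axis and vertical above 1 rad).
It fails at once if a bystander moved more than 25 mm (distance of any of flux_bottle, tape_roll, solder_spool, screwdriver, caliper, battery_shell, multimeter from where it was at the start of the episode above 0.025 m).
It also fails if it takes over 56 s, if anything falls off the work surface, if the arm or the gripper's body presses on something with over 40 N, if the wrist force passes 120 N, or if a joint passes its speed limit or range.

## Working session

There is one attempt and no reset: what is moved stays moved. The work goes in short steps, Python scripts to look and compute and a tool call to move; the robot and the scene stay as the last step left them, time stands still between calls to the robot, and variables do not carry over. Pictures are saved under pics/ and viewed, at most 12 in all, crops included, and the job is handed in when it is done.

Besides the shell and the picture viewer there is one more tool, called after "Request:" as a command line: name --argument value ..., lists and objects as JSON in quotes. carry_out: Moves the arm, as the interface text tells. Its arguments: {"type":"object","properties":{"increments":{"type":"array"}},"required":["increments"]}

```bash
mkdir -p pics
cat > h.py <<'E'
import numpy as np, cv2
from workcell import bot, imaging
from scipy.spatial.transform import Rotation as R
def snap(n):
    s=bot.observe(); d=imaging.snapshot(n)
    if 'view' in d: T=np.linalg.inv(np.array(d['view']))
    else:
        W=np.eye(4); W[:3,:3]=R.from_euler('xyz',s['tool_rot']).as_matrix() if len(s['tool_rot'])==3 else R.from_quat(s['tool_rot']).as_matrix(); W[:3,3]=s['position']; T=W@np.array(d['hand_eye'])
    z=d['z_map']; v,u=np.mgrid[:400,:640]
    P=np.stack([(u-d['cx'])/d['fx']*z,(v-d['cy'])/d['fy']*z,z,np.ones_like(z)],-1)@T.T
    P=P[...,:3]; P[z==0]=np.nan
    return d,P
def save(im,n,k=1):
    cv2.imwrite('pics/'+n,cv2.resize(im[...,::-1],None,fx=k,fy=k,interpolation=cv2.INTER_CUBIC))
E
python3 - <<'E'
from h import *
print(bot.observe())
for n in('scene','top'):
    d,P=snap(n); save(d['color'],n+'1.png',1.25); np.save(n+'P.npy',P); np.save(n+'C.npy',d['color'])
E
```

```text
{'time_s': 0.0, 'qpos': array([-1.25860236e+00,  2.59199434e-01,  2.07033422e-02,  1.33369138e+00,
        2.58357916e-05,  1.41822657e+00]), 'qvel': array([-0.0010727 ,  0.0008488 , -0.00045198, -0.00091807, -0.0013707 ,
       -0.00158677]), 'joint_torque': array([-2.28283927e-03, -5.55641520e+01,  3.44529212e+01,  1.39244838e-02,
       -3.54922358e-04, -1.70886119e-05]), 'position': array([ 0.24644768, -0.49138562,  0.24933922]), 'tool_rot': array([-3.14022160e+00, -2.36959193e-04,  4.64763535e-01]), 'contact_force': array([ 0.13603116, -0.48611702,  0.19727594]), 'ft_torque': array([-0.00627672, -0.02673708, -0.0393936 ]), 'grasp_force': 0.0, 'gripper_width': 0.08552170804021186}
```

View pics/scene1.png

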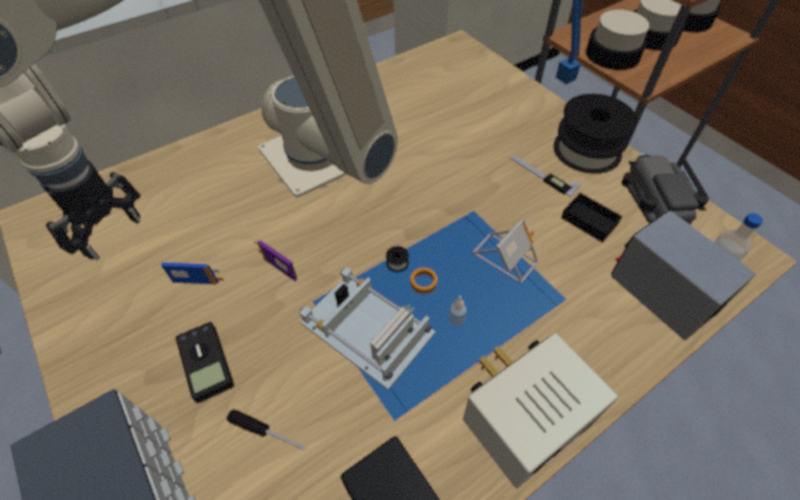

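View pics/top1.png

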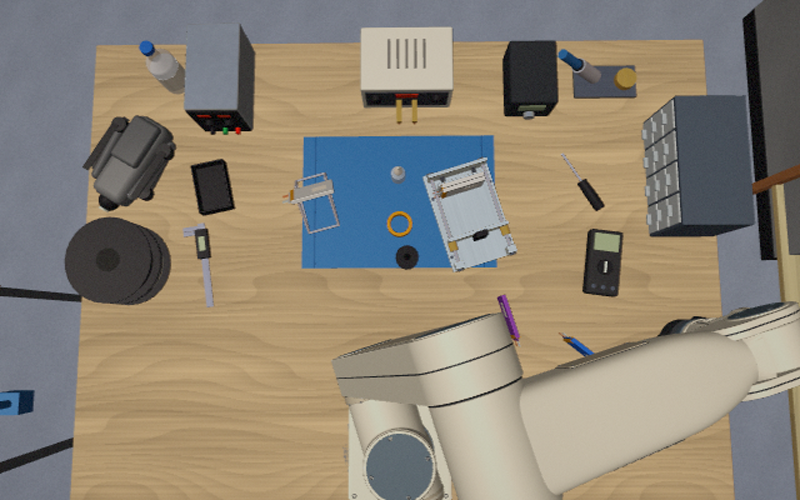

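Scene picture: the loose silver cell on the wire rest is at (515,243), the fixture is at (368,328), and its row of two cells at (392,335). The look-alikes are blue (190,273) and purple (278,260), both away from the mat. In the top picture the rest and cell are at (312,192), the row at (460,183), and the plate grip at (480,235). One enlarged crop will confirm this.

Run:
```python
from h import *
C=np.load('topC.npy');P=np.load('topP.npy')
save(C[115:225,220:420],'crop1.png',4)
for (u,v) in [(262,148),(250,152),(235,154),(384,188),(370,145),(340,142),(388,128),(411,205),(365,216),(230,138)]:
    print(u,v,np.round(P[v,u],3))
```

```text
262 148 [0.595 0.162 0.066]
250 152 [0.583 0.196 0.068]
235 154 [0.581 0.241 0.054]
384 188 [ 0.473 -0.181  0.089]
370 145 [ 0.597 -0.145  0.082]
340 142 [ 0.625 -0.064  0.005]
388 128 [ 0.651 -0.2    0.064]
411 205 [ 0.435 -0.27   0.005]
365 216 [ 0.403 -0.134  0.006]
230 138 [ 0.642  0.267 -0.001]
```

View pics/crop1.png

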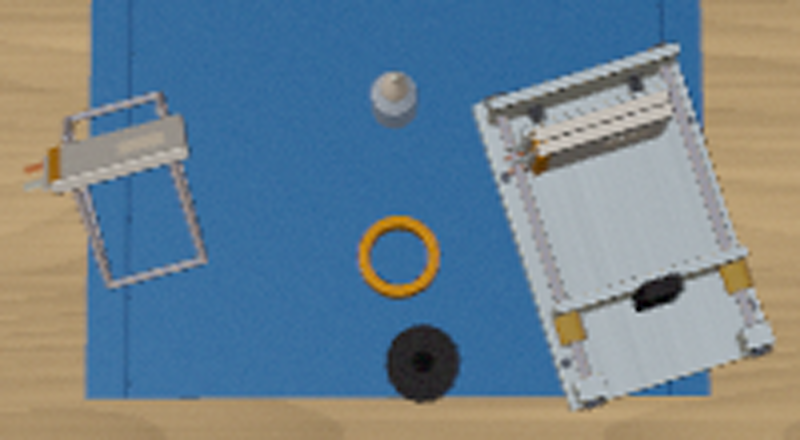

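The crop confirms it. The loose silver cell lies on the rest, with its top edge from (52,188) to (187,152) and its tabs left at (35,175), which is +y. The silver row is at (600,130) with its tabs left at (515,150), and the grip block is at (657,290). The flux bottle, tape roll and spool stand in between.

```bash
cat >> h.py <<'E'
def delta(p,yaw):
    s=bot.observe(); M=R.from_euler('xyz',s['tool_rot']).as_matrix()
    dl=M.T@(np.array(p)-s['position'])/.05
    t=-np.degrees((yaw-s['tool_rot'][2]+np.pi)%(2*np.pi)-np.pi)/10
    print('shift',dl.round(3),'turn',round(t,3),'pos',s['position'].round(4),'yaw',round(s['tool_rot'][2],4))
E
python3 - <<'E'
from h import *
P=np.load('topP.npy')
def pick(u0,u1,v0,v1,z0,z1):
    Q=P[v0:v1,u0:u1].reshape(-1,3); return Q[(Q[:,2]>z0)&(Q[:,2]<z1)]
Q=pick(226,270,138,166,.04,.12)
print(len(Q),Q.mean(0),Q.max(0),Q.min(0)); T=Q[Q[:,2]>.085]; print(len(T),T.mean(0)); print(cv2.minAreaRect(T[:,:2].astype(np.float32)*1000))
B=pick(335,418,122,222,.003,.018); print('base',cv2.minAreaRect(B[:,:2].astype(np.float32)*1000))
delta([.575,.18,.25],np.radians(104))
E
```

```text
468 [0.57715123 0.20017634 0.07184056] [0.62188181 0.26770542 0.09939093] [0.54599372 0.14506839 0.04012426]
155 [0.5652706  0.19560739 0.09076494]
((566.1124267578125, 196.3404541015625), (15.712166786193848, 103.61153411865234), 16.393474578857422)
base ((537.0191040039062, -170.47653198242188), (245.21409606933594, 298.1845703125), 89.39352416992188)
shift [ 1.1893e+01 -9.0580e+00  2.0000e-03] turn -7.737 pos [ 0.2465 -0.4914  0.2494] yaw 0.4648
```

Request:
carry_out --increments '[0.6,1.1,-0.85,0,-0.7,0.6,2.2,-1.7,0,-1.4,0.6,3.3,-2.55,0,-2.1,0.6,4.4,-3.4,0,-2.8,0.6,5.5,-4.25,0,-3.5,0.6,6.5,-5.0,0,-4.2,0.6,7.5,-5.8,0,-4.9,0.6,8.4,-6.55,0,-5.6,0.6,9.2,-7.2,0,-6.4,0.6,10.0,-7.8,0,-7.1]'

```text
time_s: 1.35
position: [0.5151, 0.075, 0.2499]
tool_rot: [-3.142, 0.0, 1.708]
contact_force: [0.7, -1.4, -0.2]
gripper_width: 0.0512
grasp_force: 0.0
```

Run:
```python
from h import *
delta([.585,.193,.25],np.radians(104))
```

```text
shift [ 2.145e+00  1.709e+00 -2.000e-03] turn -0.611 pos [0.5151 0.075  0.2499] yaw 1.7085
```

Request:
carry_out --increments '[0.6,0.8,0.6,0,-0.3,0.6,1.6,1.2,0,-0.6,0.6,2.15,1.7,0,-0.6,0.6,2.15,1.7,0,-0.6,0.6,2.15,1.7,0,-0.6]'

```text
time_s: 1.98
position: [0.5842, 0.1904, 0.2494]
tool_rot: [-3.14, 0.0, 1.809]
contact_force: [0.0, -0.0, 0.3]
gripper_width: 0.051
grasp_force: 0.0
```

Run:
```python
from h import *
d,P=snap('wrist'); save(d['color'],'w1.png',1.25); np.save('wP.npy',P)
print(d['hand_eye'])
```

```text
[[-7.08872123e-04 -9.56126324e-01 -2.92953836e-01  7.49080812e-02]
 [ 9.99999289e-01 -3.96993609e-04 -1.12405280e-03  6.08769555e-04]
 [ 9.58435668e-04 -2.92954425e-01  9.56125926e-01 -1.24390863e-01]
 [ 0.00000000e+00  0.00000000e+00  0.00000000e+00  1.00000000e+00]]
```

View pics/w1.png

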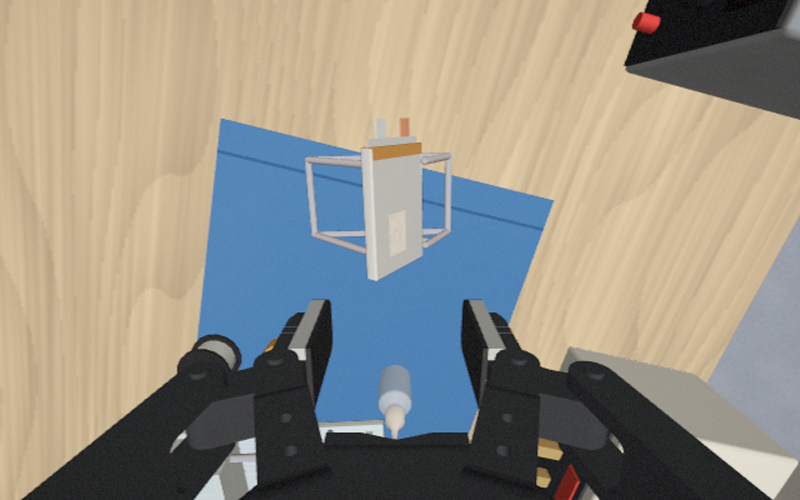

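The wrist view shows the loose cell on its rest. The top edge face runs (367,150)–(374,279), the wide face is at (400,210), and the tabs are at (390,127). The rods (310,160)–(450,235) leave both faces free in the middle.

Run:
```python
from h import *
P=np.load('wP.npy')
def reg(poly):
    m=np.zeros((400,640),np.uint8); cv2.fillPoly(m,[(np.array(poly)/1.25).astype(int)],1); q=P[m>0]; return q[~np.isnan(q[:,0])]
F=reg([(383,165),(416,158),(416,246),(386,266)])
c=F.mean(0); n=np.linalg.svd(F-c)[2][2]; n*=np.sign(n[2]); print('face',c,n,'yaw',np.degrees(np.arctan2(n[1],n[0])),'tilt',np.arcsin(n[2]))
E_=reg([(369,158),(375,158),(379,268),(374,272)])
e=E_.mean(0); print('topedge',e,len(E_))
A=P[140:230,280:345].reshape(-1,3); A=A[A[:,2]>.03]
y=np.arctan2(n[1],n[0]); ex=np.array([np.cos(y),np.sin(y)]); ey=np.array([-ex[1],ex[0]])
cell=np.vstack([F,E_]); 
# extent along y of the cell from top edge column
col=reg([(366,140),(376,140),(380,285),(371,285)]); col=col[col[:,2]>.08]; print('y ext',(col[:,:2]@ey).min(),(col[:,:2]@ey).max(),'mid of edge y',e[:2]@ey,'x',e[:2]@ex)
```

```text
face [0.58433648 0.20066393 0.06643812] [0.7985592  0.21868309 0.56078597] yaw 15.314819335555686 tilt 0.5953347826754292
topedge [0.56572351 0.19831506 0.0929222 ] 500
y ext -0.011225000805628904 0.09349084473764238 mid of edge y 0.04185239798916345 x 0.5980136505100925
```

Run:
```python
from h import *
delta([.5735,.2000,.088],np.radians(105.3))
```

```text
shift [ 0.244 -0.159  3.237] turn -0.169 pos [0.5842 0.1901 0.2498] yaw 1.8083
```

Request:
carry_out --increments '[0.6,0.24,-0.16,0.5,-0.17,0.6,0.24,-0.16,1.3,-0.17,0.6,0.24,-0.16,2.1,-0.17,0.6,0.24,-0.16,2.7,-0.17,0.6,0.24,-0.16,3.1,-0.17,0.6,0.24,-0.16,3.24,-0.17,0.6,0.24,-0.16,3.24,-0.17]'

```text
time_s: 2.9
position: [0.574, 0.1999, 0.0884]
tool_rot: [3.141, 0.0, 1.838]
contact_force: [0.5, 0.2, 0.2]
gripper_width: 0.0514
grasp_force: 0.0
```

Request:
carry_out --increments '[0.45,0,0.14,0,0,0.45,0,0.14,0,0,0.4,0,0.28,0,0,0.4,0,0.28,0,0,0.35,0,0.42,0,0,0.35,0,0.42,0,0]'

```text
time_s: 3.65
position: [0.5949, 0.2062, 0.0879]
tool_rot: [3.141, 0.0, 1.838]
contact_force: [0.2, -0.1, 0.1]
gripper_width: 0.0299
grasp_force: 0.1
```

Run:
```python
from h import *
d,P=snap('wrist'); save(d['color'],'w2.png',1.25); np.save('wP.npy',P)
```

```text
(no output)
```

View pics/w2.png

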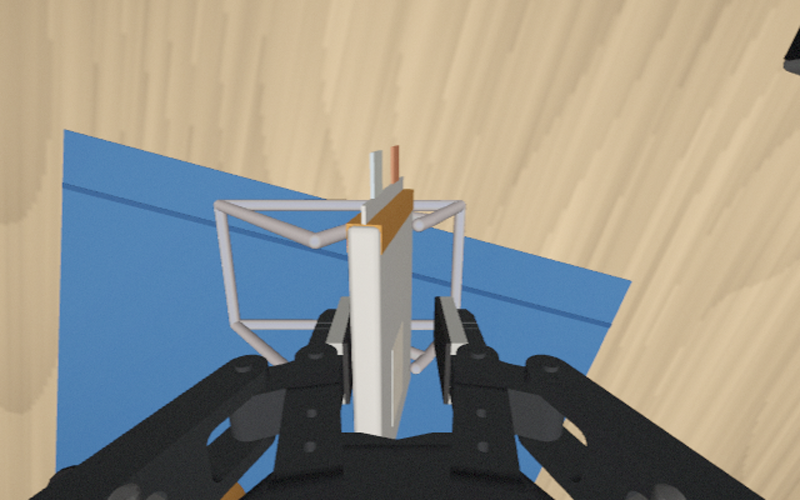

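The cell (top edge at x≈365) now leans on the near finger and is partly upright, and the far pad at x≈445 is still clear of it. I'll continue.

Request:
carry_out --increments '[0.3,0,0.1,0,0,0.3,0,0.1,0,0,0.25,0,0.17,0,0,0.25,0,0.17,0,0,0.21,0,0.19,0,0,0.21,0,0.19,0,0,0.18,0,0.19,0,0,0.18,0,0.19,0,0]'

```text
time_s: 4.7
position: [0.6033, 0.2085, 0.0885]
tool_rot: [3.142, 0.0, 1.838]
contact_force: [-3.1, -1.1, 4.7]
gripper_width: 0.0157
grasp_force: 4.4
```

Request:
carry_out --increments '[0.17,0,0.19,-0.1,0,0.16,0,0.17,-0.15,0,0.15,0,0.15,-0.2,0,0.15,0,0.15,-0.2,0]'

```text
time_s: 5.2
position: [0.6053, 0.2094, 0.0964]
tool_rot: [-3.13, -0.0, 1.839]
contact_force: [-21.9, -5.9, 13.4]
gripper_width: 0.0134
grasp_force: 37.3
```

Request:
carry_out --increments '[0.16,0,-0.1,0,0,0.16,0,-0.15,0,0]'

```text
time_s: 5.45
position: [0.6023, 0.2085, 0.0976]
tool_rot: [-3.139, -0.0, 1.839]
contact_force: [-3.7, 0.4, 0.6]
gripper_width: 0.0137
grasp_force: 4.3
```

Run:
```python
from h import *
d,P=snap('wrist'); save(d['color'][120:400,200:440],'w3.png',2); np.save('wP.npy',P)
def reg(poly):
    m=np.zeros((400,640),np.uint8); cv2.fillPoly(m,[np.array(poly)],1); q=P[m>0]; return q[~np.isnan(q[:,0])]
Q=P[150:280,260:350].reshape(-1,3);Q=Q[Q[:,2]>.05]
y=np.radians(15.3);ex=np.array([np.cos(y),np.sin(y)]);ey=np.array([-ex[1],ex[0]])
S=np.c_[Q[:,:2]@ex,Q[:,:2]@ey,Q[:,2]]
S=S[(S[:,1]>.06)&(S[:,1]<.1)]
for z0 in np.arange(.05,.12,.01):
    s=S[(S[:,2]>=z0)&(S[:,2]<z0+.01)]
    if len(s): print(round(z0,2),len(s),s.min(0).round(4),s.max(0).round(4),np.median(s[:,0]).round(4))
```

```text
0.05 269 [0.6059 0.0606 0.05  ] [0.6311 0.0914 0.06  ] 0.6137
0.06 158 [0.6062 0.0601 0.06  ] [0.6378 0.0924 0.07  ] 0.6273
0.07 132 [0.6281 0.0601 0.0701] [0.6392 0.0946 0.08  ] 0.6292
0.08 194 [0.629  0.0606 0.0801] [0.6403 0.0948 0.0898] 0.6301
0.09 263 [0.6304 0.0602 0.0901] [0.6417 0.0977 0.0999] 0.6316
0.1 359 [0.6313 0.0601 0.1   ] [0.6428 0.0981 0.11  ] 0.6349
0.11 2183 [0.6327 0.06   0.11  ] [0.6435 0.0948 0.1164] 0.638
```

View pics/w3.png

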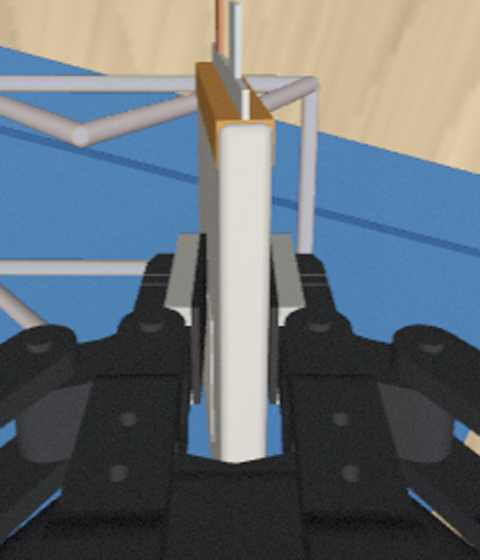

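The cell is nearly upright between the pads: its top edge is at (245,300), lifted about 11 mm and leaning roughly 0.1 rad past vertical. I'll close further and lift a little.

Request:
carry_out --increments '[0.145,0,0,-0.1,0,0.14,0,0,-0.2,0,0.14,0,0,-0.2,0]'

```text
time_s: 5.88
position: [0.6047, 0.2087, 0.109]
tool_rot: [3.139, 0.0, 1.838]
contact_force: [0.4, -0.3, 1.5]
gripper_width: 0.0119
grasp_force: 1.6
```

Request:
carry_out --increments '[0.13,0,0,0,0,0.125,0,0,0,0,0.12,0,0,0,0,0.12,0,0,0,0]'

```text
time_s: 6.38
position: [0.6034, 0.2086, 0.1078]
tool_rot: [-3.141, -0.0, 1.838]
contact_force: [-0.6, 0.5, -0.4]
gripper_width: 0.0102
grasp_force: 0.2
```

Request:
carry_out --increments '[0.115,0,0,0,0,0.115,0,0,0,0,0.11,0,0,0,0,0.11,0,0,0,0]'

```text
time_s: 6.88
position: [0.6034, 0.2085, 0.1079]
tool_rot: [-3.141, -0.0, 1.838]
contact_force: [0.3, -0.1, -1.3]
gripper_width: 0.0097
grasp_force: 16.4
```

Request:
carry_out --increments '[0.108,0,0,-0.2,0,0.108,0,0,-0.6,0,0.108,0,0,-1.2,0,0.108,0,0,-1.9,0,0.108,0,0,-2.6,0,0.108,0,0,-3.1,0,0.108,0,0,-3.3,0,0.108,0,0,-3.3,0]'

```text
time_s: 7.88
position: [0.6036, 0.2086, 0.2732]
tool_rot: [3.141, 0.0, 1.838]
contact_force: [-0.2, -0.9, -2.0]
gripper_width: 0.0098
grasp_force: 21.0
```

Run:
```python
from h import *
delta([.55,-.163,.275],np.radians(107.9))
```

```text
shift [-6.884 -2.998 -0.037] turn -0.257 pos [0.6036 0.2086 0.2732] yaw 1.8384
```

Request:
carry_out --increments '[0.108,-0.4,-0.2,0,0,0.108,-1.2,-0.5,0,0,0.108,-2.1,-0.9,0,0,0.108,-3.1,-1.35,0,-0.1,0.108,-4.1,-1.8,0,-0.2,0.108,-5.1,-2.2,0,-0.26,0.108,-6.0,-2.6,0,-0.26,0.108,-6.6,-2.9,0,-0.26,0.108,-6.9,-3.0,0,-0.26,0.108,-6.9,-3.0,0,-0.26]'

```text
time_s: 9.12
position: [0.5495, -0.1647, 0.2723]
tool_rot: [-3.141, -0.001, 1.882]
contact_force: [-0.3, 0.2, -1.6]
gripper_width: 0.0099
grasp_force: 21.0
```

Run:
```python
from h import *
d,P=snap('wrist'); save(d['color'],'w4.png',1.25); np.save('wP.npy',P)
d,P=snap('top'); np.save('topP.npy',P); save(d['color'][95:235,310:430],'t4.png',4)
```

```text
(no output)
```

View pics/w4.png

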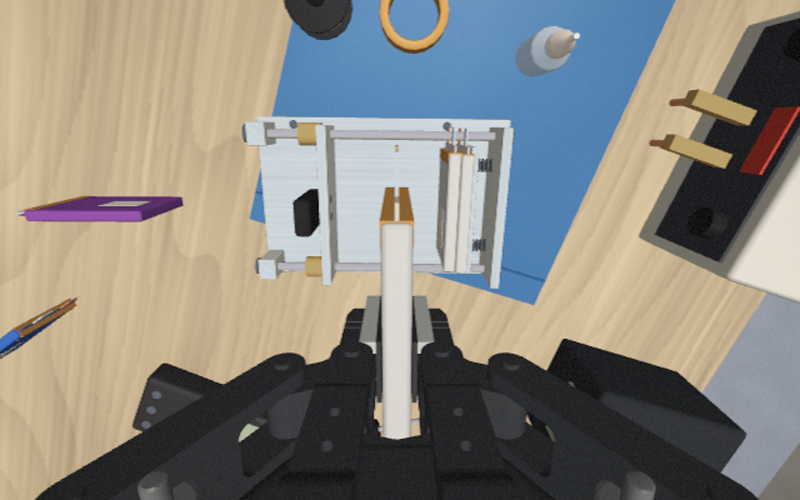

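The wrist view shows the held cell upright at (397,320) with its tabs up the picture, on the same side as the row tabs at (458,140). The row tops are at (447–475,210), the pressure plate at (326,205) and its grip at (306,212). The end plate is at (500,205). Now I'll measure.

Run:
```python
from h import *
P=np.load('wP.npy'); s=bot.observe()
def reg(poly,z0,z1):
    m=np.zeros((400,640),np.uint8); cv2.fillPoly(m,[(np.array(poly)/1.25).astype(int)],1); q=P[m>0]; return q[(q[:,2]>z0)&(q[:,2]<z1)]
def rect(q,n):
    r=cv2.minAreaRect(q[:,:2].astype(np.float32)*1000); print(n,len(q),np.round(r[0],1),np.round(r[1],1),round(r[2],2),'z',np.median(q[:,2]).round(4))
rect(reg([(436,145),(480,145),(480,275),(436,275)],.074,.09),'row')
rect(reg([(315,120),(337,120),(337,290),(315,290)],.055,.068),'plate')
rect(reg([(485,122),(516,122),(516,290),(485,290)],.058,.07),'end')
rect(reg([(285,180),(322,180),(322,240),(285,240)],.085,.105),'grip')
b=reg([(255,115),(515,115),(515,290),(255,290)],.004,.016); rect(b,'base')
M=R.from_euler('xyz',s['tool_rot']).as_matrix()
q=P[130:360,290:350].reshape(-1,3); q=(q[q[:,2]>.2]-s['position'])@M  # tool coords
q=q[(abs(q[:,1])<.03)&(q[:,0]<.09)&(q[:,0]>.015)]
t=q[q[:,2]<q[:,2].min()+.004]; print('top tool z',t[:,2].min(),np.median(t[:,2]),'y',t[:,1].min(),t[:,1].max(),'xmax',q[:,0].max())
for x in (.025,.035,.045):
    a=t[abs(t[:,0]-x)<.004]; print(x,np.median(a[:,1]),np.median(a[:,2]))
for z in np.arange(-.02,.05,.01):
    a=q[abs(q[:,2]-z)<.004]
    if len(a): print('z',round(z,3),len(a),a.min(0).round(4),a.max(0).round(4))
```

```text
row 1924 [ 596.4 -144.6] [ 21.1 105.4] 17.29 z 0.0802
plate 1085 [ 487.  -181.4] [ 10.5 140.7] 17.48 z 0.0615
end 1109 [ 634.8 -136.3] [  8.8 141.2] 16.95 z 0.0642
grip 477 [ 477.1 -184.1] [14.3 29.2] 16.53 z 0.096
base 12296 [ 534.8 -167. ] [239.6 156.5] 16.8 z 0.0105
top tool z -0.06628184503612519 -0.06424868719891641 y 0.006591256846662161 0.0074748626889395665 xmax 0.06163475259901758
0.025 nan nan
0.035 nan nan
0.045 nan nan
z -0.01 2073 [ 0.015  -0.0057 -0.0129] [ 0.051   0.0047 -0.0062]
z 0.0 188 [ 0.0451 -0.0057 -0.004 ] [0.0616 0.0049 0.0039]
z 0.01 74 [ 0.0451 -0.0058  0.006 ] [0.0457 0.0046 0.0139]
z 0.02 66 [ 0.0452 -0.0055  0.0162] [0.0458 0.0048 0.0239]
z 0.03 53 [ 0.0452 -0.0058  0.0261] [0.0457 0.0047 0.0339]
z 0.04 41 [ 0.0451 -0.0056  0.0362] [0.0457 0.0045 0.044 ]
z 0.05 35 [ 0.0453 -0.0058  0.0464] [0.0456 0.0046 0.0539]
  return _methods._mean(a, axis=axis, dtype=dtype,
  ret = ret.dtype.type(ret / rcount)
```

Run:
```python
from h import *
delta([.5472,-.1596,.075],np.radians(107))
```

```text
shift [ 0.081 -0.029  3.953] turn 0.095 pos [ 0.5499 -0.1631  0.2727] yaw 1.8841
```

Request:
carry_out --increments '[0.108,0.08,-0.03,0.4,0.1,0.108,0.08,-0.03,1.2,0.1,0.108,0.08,-0.03,2.0,0.1,0.108,0.08,-0.03,2.8,0.1,0.108,0.08,-0.03,3.4,0.1,0.108,0.08,-0.03,3.8,0.1,0.108,0.08,-0.03,3.95,0.1,0.108,0.08,-0.03,3.95,0.1]'

```text
time_s: 10.22
position: [0.5475, -0.1597, 0.0756]
tool_rot: [-3.141, -0.0, 1.867]
contact_force: [0.5, -0.7, -1.5]
gripper_width: 0.0098
grasp_force: 21.0
```

Request:
carry_out --increments '[0.108,0,0,0.06,0,0.108,0,0,0.1,0,0.108,0,0,0.12,0,0.108,0,0,0.12,0]'

```text
time_s: 10.72
position: [0.5474, -0.1606, 0.0696]
tool_rot: [3.141, 0.0, 1.866]
contact_force: [-0.2, -0.3, -1.7]
gripper_width: 0.0092
grasp_force: 21.0
```

Request:
carry_out --increments '[0.108,0,0,0.02,0,0.108,0,0,0.03,0,0.108,0,0,0.03,0]'

```text
time_s: 11.1
position: [0.5475, -0.1606, 0.0691]
tool_rot: [3.141, 0.001, 1.866]
contact_force: [-3.1, 1.2, 8.2]
gripper_width: 0.01
grasp_force: 22.6
```

Request:
carry_out --increments '[0.108,0,0,0.02,0,0.108,0,0,0.02,0]'

```text
time_s: 11.35
position: [0.5476, -0.1606, 0.069]
tool_rot: [3.14, 0.001, 1.866]
contact_force: [-5.7, 2.8, 18.4]
gripper_width: 0.0095
grasp_force: 24.1
```

Touched down and pressing 18 N, so I back off about 1.5 mm and release gently.

Request:
carry_out --increments '[0.108,0,0,-0.025,0,0.108,0,0,-0.025,0,0.115,0,0,-0.025,0,0.12,0,0,-0.025,0,0.14,0,0,-0.025,0,0.18,0,0,-0.025,0,0.25,0,0,-0.025,0,0.25,0,0,-0.025,0]'

```text
time_s: 12.35
position: [0.5474, -0.1605, 0.0682]
tool_rot: [-3.141, -0.0, 1.866]
contact_force: [0.3, 0.2, -0.2]
gripper_width: 0.0214
grasp_force: 0.0
```

Run:
```python
from h import *
d,P=snap('wrist'); save(d['color'],'w5.png',1.25); np.save('wP.npy',P)
```

```text
(no output)
```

View pics/w5.png

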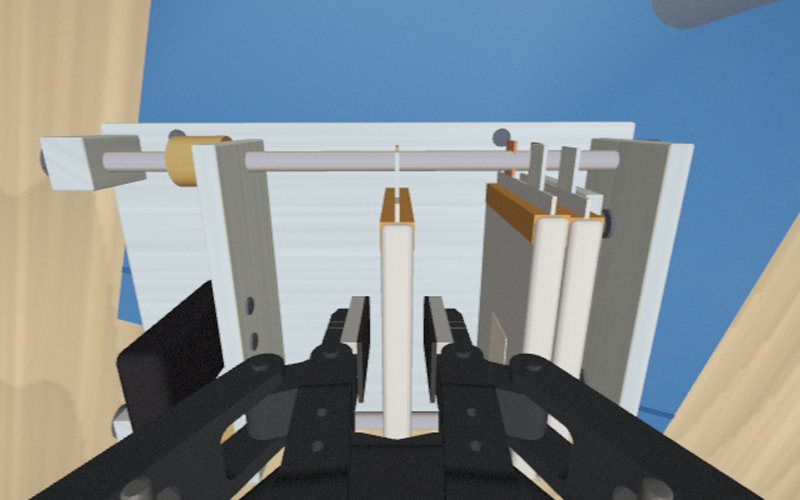

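The cell stands upright at (397,320), free of both pads and parallel to the row at (560,320). I'll rise, turn 90° and go above the grip block.

Request:
carry_out --increments '[0.25,0,0,-0.2,0,0.25,0,0,-0.7,0,0.25,0,0,-1.4,0,0.25,0,0,-2.0,0,0.4,0,0,-2.3,0.5,0.6,0,0,-2.3,1.2,0.6,0,0,-2.3,2.1,0.6,0,0,-2.3,3.0,0.6,0,0,-2.3,3.9,0.6,0,0,-2.3,4.5]'

```text
time_s: 13.65
position: [0.5474, -0.1605, 0.184]
tool_rot: [3.141, -0.0, 1.077]
contact_force: [-0.5, 0.5, 0.5]
gripper_width: 0.0512
grasp_force: 0.0
```

Run:
```python
from h import *
delta([.477,-.184,.18],np.radians(17))
```

```text
shift [-1.081 -1.017  0.08 ] turn 4.469 pos [ 0.5474 -0.1605  0.184 ] yaw 1.0766
```

Request:
carry_out --increments '[0.6,-0.2,-0.2,0,0.8,0.6,-0.5,-0.5,0,1.7,0.6,-0.8,-0.75,0,2.6,0.6,-1.0,-0.95,0,3.5,0.6,-1.08,-1.02,0,4.2,0.6,-1.08,-1.02,0,4.47,0.6,-1.08,-1.02,0,4.47]'

```text
time_s: 14.52
position: [0.477, -0.1842, 0.1839]
tool_rot: [3.141, -0.001, 0.301]
contact_force: [0.1, -0.3, 1.0]
gripper_width: 0.0511
grasp_force: 0.0
```

Run:
```python
from h import *
d,P=snap('wrist'); save(d['color'],'w6.png',1.25); np.save('wP.npy',P); s=bot.observe()
M=R.from_euler('xyz',s['tool_rot']).as_matrix()
q=P.reshape(-1,3)-s['position'];q=q[~np.isnan(q[:,0])]
q=q@M; zb=s['position'][2]
a=q[(abs(zb-q[:,2]-.096)<.004)&(abs(q[:,0])<.03)&(abs(q[:,1])<.03)]; print('grip',len(a),a.min(0).round(4),a.max(0).round(4))
a=q[(abs(zb-q[:,2]-.080)<.003)&(q[:,0]>.03)&(abs(q[:,1])<.08)]
print('cells',len(a),np.histogram(a[:,0],bins=np.arange(.03,.14,.005)))
b=a[a[:,0]<.085]; print(b.min(0),b.max(0),cv2.minAreaRect(b[:,:2].astype(np.float32)*1000))
b=a[a[:,0]>.09]; print(b.min(0),b.max(0))
delta([.477,-.184,.085],np.radians(17))
```

```text
grip 777 [-0.0066 -0.0146  0.0856] [0.008  0.0152 0.0917]
cells 7525 (array([   0,    0,    0,    0,    0,    0,    0,  138, 1006, 1009,   13,
          0,    0,    0,    0,    0,    0, 1173, 1327, 1352, 1366,  141]), array([0.03 , 0.035, 0.04 , 0.045, 0.05 , 0.055, 0.06 , 0.065, 0.07 ,
       0.075, 0.08 , 0.085, 0.09 , 0.095, 0.1  , 0.105, 0.11 , 0.115,
       0.12 , 0.125, 0.13 , 0.135, 0.14 ]))
[ 0.06982966 -0.0542833   0.1011138 ] [0.08006375 0.05211358 0.10671805] ((74.8942642211914, -1.0859832763671875), (10.090429306030273, 106.39693450927734), 0.15543237328529358)
[ 0.11566673 -0.05589821  0.1009589 ] [0.13592481 0.05105677 0.10679315]
shift [ 0.    -0.005  1.976] turn 0.029 pos [ 0.477  -0.1842  0.1838] yaw 0.3018
```

View pics/w6.png

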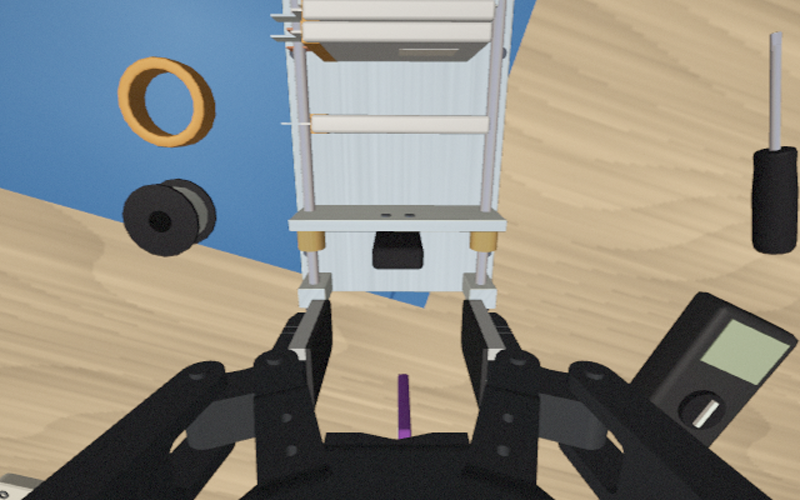

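Picture: loose cell at (400,124), row at (400,20), plate at (398,222), and grip block at (398,250), centred under the tool. The measured plate travel needed is about 90 mm. I'll lower, pinch the block and slide it slowly.

Request:
carry_out --increments '[0.6,0,0,0.6,0,0.6,0,0,1.2,0,0.6,0,0,1.7,0,0.6,0,0,1.97,0,0.6,0,0,1.97,0,0.45,0,0,1.97,0,0.34,0,0,1.97,0,0.34,0,0,1.97,0,0.34,0,0,1.97,0]'

```text
time_s: 15.7
position: [0.4776, -0.1847, 0.0858]
tool_rot: [3.14, -0.001, 0.301]
contact_force: [0.1, -2.3, 6.2]
gripper_width: 0.0292
grasp_force: 25.8
```

Request:
carry_out --increments '[0.34,0.1,0,0,0,0.34,0.2,0,0,0,0.34,0.3,0,0,0,0.34,0.4,0,0,0,0.34,0.5,0,0,0,0.34,0.6,0,0,0,0.34,0.7,0,0,0,0.34,0.8,0,0,0,0.34,0.9,0,0,0,0.34,0.95,0,0,0]'

```text
time_s: 16.95
position: [0.5223, -0.171, 0.0858]
tool_rot: [3.139, 0.0, 0.3]
contact_force: [-5.2, -4.4, 8.8]
gripper_width: 0.0292
grasp_force: 26.2
```

Request:
carry_out --increments '[0.34,0.05,0,0,0,0.34,0.1,0,0,0,0.34,0.15,0,0,0,0.34,0.2,0,0,0,0.34,0.25,0,0,0,0.34,0.3,0,0,0,0.34,0.35,0,0,0,0.34,0.4,0,0,0,0.34,0.45,0,0,0,0.34,0.5,0,0,0]'

```text
time_s: 18.2
position: [0.5459, -0.1637, 0.0858]
tool_rot: [3.139, 0.001, 0.3]
contact_force: [-6.8, -5.2, 9.5]
gripper_width: 0.0295
grasp_force: 26.1
```

Run:
```python
from h import *
d,P=snap('wrist'); s=bot.observe(); save(d['color'],'w7.png',1.25)
M=R.from_euler('xyz',s['tool_rot']).as_matrix()
q=(P.reshape(-1,3)-s['position']);q=q[~np.isnan(q[:,0])]@M; zb=s['position'][2]
a=q[(abs(zb-q[:,2]-.080)<.004)&(q[:,0]>.008)&(q[:,0]<.1)&(abs(q[:,1])<.045)]
print(s['position'],a[:,0].min(),a[:,0].max()); print(np.histogram(a[:,0],bins=np.arange(.008,.1,.003)))
```

```text
[ 0.5461082  -0.16361991  0.08580984] 0.008014085613679259 0.06488649076263835
(array([  79,  168,  498, 1235, 1254, 1531,    1,    0,    0,    0,    0,
          4, 1247, 1501, 1550, 1534, 1622, 1582, 1545,    0,    0,    0,
          0,    0,    0,    0,    0,    0,    0,    0]), array([0.008, 0.011, 0.014, 0.017, 0.02 , 0.023, 0.026, 0.029, 0.032,
       0.035, 0.038, 0.041, 0.044, 0.047, 0.05 , 0.053, 0.056, 0.059,
       0.062, 0.065, 0.068, 0.071, 0.074, 0.077, 0.08 , 0.083, 0.086,
       0.089, 0.092, 0.095, 0.098]))
```

View pics/w7.png

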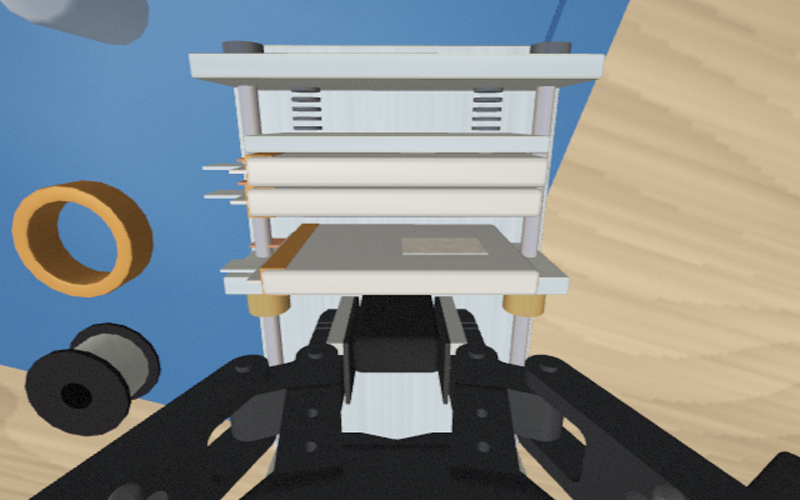

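The plate (397,285) carries the upright loose cell (400,280), and the gap to the row front (395,203) is about 18 mm. I'll continue slowly.

Request:
carry_out --increments '[0.34,0.05,0,0,0,0.34,0.1,0,0,0,0.34,0.15,0,0,0,0.34,0.2,0,0,0,0.34,0.25,0,0,0,0.34,0.29,0,0,0,0.34,0.32,0,0,0,0.34,0.35,0,0,0,0.34,0.35,0,0,0]'

```text
time_s: 19.38
position: [0.5627, -0.1585, 0.0858]
tool_rot: [3.139, 0.0, 0.3]
contact_force: [-4.7, -5.1, 8.3]
gripper_width: 0.0296
grasp_force: 26.1
```

Request:
carry_out --increments '[0.34,0.02,0,0,0,0.34,0.04,0,0,0,0.34,0.04,0,0,0]'

```text
time_s: 19.75
position: [0.5645, -0.158, 0.0858]
tool_rot: [3.139, 0.001, 0.3]
contact_force: [-5.7, -6.0, 7.9]
gripper_width: 0.0298
grasp_force: 26.1
```

Run:
```python
from h import *
d,P=snap('wrist'); s=bot.observe()
M=R.from_euler('xyz',s['tool_rot']).as_matrix()
q=(P.reshape(-1,3)-s['position']);q=q[~np.isnan(q[:,0])]@M; zb=s['position'][2]
a=q[(abs(zb-q[:,2]-.080)<.002)&(q[:,0]>.008)&(q[:,0]<.1)&(abs(q[:,1])<.045)]
print(s['position'],a[:,0].min(),a[:,0].max()); print(np.histogram(a[:,0],bins=np.arange(.008,.06,.002))[0])
a=q[(abs(zb-q[:,2]-.0635)<.003)&(q[:,0]>.03)&(q[:,0]<.1)&(abs(q[:,1])<.045)]
print('end plate',np.histogram(a[:,0],bins=np.arange(.03,.1,.002)))
```

```text
[ 0.56449069 -0.157974    0.08584516] 0.008009949080911148 0.04583230455859111
[ 10 110   5  68 710 823 833 890 869 768 859 890 939 921 852 928 943 986
 818   0   0   0   0   0   0]
end plate (array([   0,    0,    0,    0,    0,    0,    0,  399,  745,  785,  903,
          0,    0,    0,    0,    0,    0,    0,    0,    0,  783,  819,
        994, 1010,  201,    0,    0,    0,    0,    0,    0,    0,    0,
          0]), array([0.03 , 0.032, 0.034, 0.036, 0.038, 0.04 , 0.042, 0.044, 0.046,
       0.048, 0.05 , 0.052, 0.054, 0.056, 0.058, 0.06 , 0.062, 0.064,
       0.066, 0.068, 0.07 , 0.072, 0.074, 0.076, 0.078, 0.08 , 0.082,
       0.084, 0.086, 0.088, 0.09 , 0.092, 0.094, 0.096, 0.098]))
```

Request:
carry_out --increments '[0.34,0.02,0,0,0,0.34,0.03,0,0,0,0.34,0.03,0,0,0]'

```text
time_s: 20.18
position: [0.5654, -0.1577, 0.0858]
tool_rot: [3.139, 0.002, 0.3]
contact_force: [-9.0, -6.2, 9.9]
gripper_width: 0.0298
grasp_force: 26.3
```

The force is up about 3 N, so the cells are snug. Release and lift.

Request:
carry_out --increments '[0.36,-0.01,0,0,0,0.42,-0.01,0,0,0,0.5,-0.01,0,0,0,0.5,-0.01,0,0,0,0.5,-0.01,0,-0.3,0,0.5,-0.01,0,-0.9,0,0.5,-0.01,0,-1.6,0,0.5,-0.01,0,-2.0,0,0.5,-0.01,0,-2.0,0,0.5,-0.01,0,-2.0,0]'

```text
time_s: 21.42
position: [0.5655, -0.1565, 0.1842]
tool_rot: [-3.141, 0.001, 0.301]
contact_force: [-0.1, -0.3, -0.6]
gripper_width: 0.0426
grasp_force: 0.0
```

Run:
```python
from h import *
d,P=snap('wrist'); s=bot.observe(); save(d['color'],'w8.png',1.25)
M=R.from_euler('xyz',s['tool_rot']).as_matrix()
q=(P.reshape(-1,3)-s['position']);q=q[~np.isnan(q[:,0])]
ex=np.array([.9563,.2924]);ey=np.array([-.2924,.9563])
w=P.reshape(-1,3);w=w[~np.isnan(w[:,0])]; xy=w[:,:2]-[.5348,-.167]; f=np.c_[xy@ex,xy@ey,w[:,2]]
a=f[(abs(f[:,2]-.08)<.003)&(f[:,0]>.03)&(f[:,0]<.09)&(abs(f[:,1])<.07)]; print('cells',a.min(0),a.max(0))
a=f[(abs(f[:,2]-.061)<.0025)&(f[:,0]>.0)&(f[:,0]<.046)&(abs(f[:,1])<.075)]; print('plate',a.min(0),a.max(0))
print(s['contact_force'],s['position'])
```

```text
cells [ 0.03634639 -0.05068943  0.07700464] [0.07722066 0.05658864 0.08299458]
plate [ 0.03635046 -0.07046744  0.05869187] [0.0459946  0.07185034 0.06339056]
[ 0.15922517 -0.67597009 -0.13304885] [ 0.56537297 -0.156414    0.18388878]
```

View pics/w8.png

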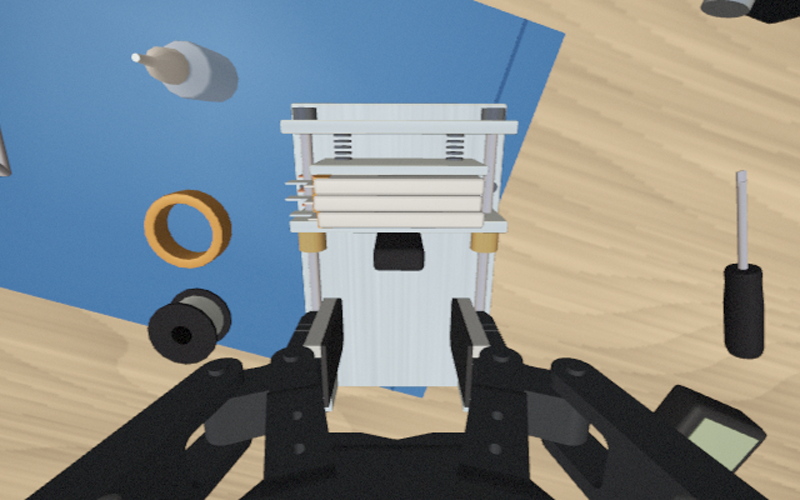

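The three cells at (400,203) stand snug between plates (398,165) and (398,225), with all tabs on the left. The plate face measures about 45–46 mm, and the arm is clear.

```bash
python3 -c "
from workcell import bot
print(bot.sign_off())"
```

```text
the job is handed in; nothing more can be done
None
```

The job is handed in: the loose cell stands upright in the fixture in line with the other two, its tabs on their side. The pressure plate holds all three snug with its face at about 45 mm, the gripper is clear, and the clock read about 21.5 s. Highest readings were 37 N of grip for a moment while freeing the cell from the rest, slightly over the 35 N guide but under the 45 N limit, and about 18 N pressing as it touched down. The sign-off returned no verdict.

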